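Set the extraction fan to step four and start it

ROBOT

A 7-joint arm with a two-finger parallel gripper is mounted at the origin on the work surface. World frame = base frame: x ahead of the robot, y to its left, z up, the work surface at z = 0. Lengths are in m, angles in rad, forces in N, time in s.
With the tool pointing down it reaches from about 0.4 to 0.85 m from the base axis. Payload 10.4 kg.
Tool frame: the origin (TCP) lies on the centre line of the jaws, within the pads' length; the fingertips stand r.finger_overhang ahead of it and the grasp point (between the pads) lies 5 mm behind it (r.finger_overhang is the distance from the TCP to the fingertips, in m); z points along the fingers, y is the line along which they close (so a half turn about z gives the same grasp; the last joint's range is limited). The gripper opens to 87 mm and grips with 3 to 60 N. Pads are 19 mm wide; open, the fingers measure 117 mm over their backs; the gripper's body (75 mm by 190 mm) begins 51 mm behind the grasp point.
Start: joints at [1.314, 0.332, -0.065, 1.46, 0.022, 1.35, -0.088], TCP at [0.145, -0.608, 0.237] pointing down, gripper open.
Joint ranges: [-2.6, 2.6], [-0.5, 2.12], [-1.47, 1.34], [0.16, 2.42], [-1.27, 4.41], [0.06, 2.06], [-2.6, 2.6]. Speed limits (rad/s): [2.22, 2.22, 2.79, 2.79, 3.14, 3.14, 3.14].

INTERFACE

Orientations are given as a unit quaternion [x, y, z, w].
In Python, from bench import read_state, viewer, r gives the robot as it stands.
- The arm moves only by the tool carry_out, never from a script. Its argument "moves" is a list of rows, each a list of 6 numbers: the shift along the tool's x, y, z in units of 40 mm (1.0 is 40 mm), then the turn, a rotation vector about the tool's x, y, z in units of 8 degrees (1.0 is 8 degrees). A call has 1 to 20 rows; each row shifts and turns the commanded pose from where the row before left it, along the tool's axes as they then stand; what a row does not reach is not made up. A row lasts 1/8 s, in which the tool goes at most 62.5 mm and 10.7 degrees, less where a joint would pass 70% of its speed; a pose out of reach is approached as far as the arm can. A call is refused whole if a number of a shift passes 1 or a number of a turn 1, either way. A call with a gripper value outside its range is refused whole. "fingers" is the finger opening in mm, from 0 to 87, set as the call begins (left out, the last holds). The fingers move at their own pace and stop on an object; "force" is the grip in N (left out, the last holds). Time passes only in rows, so rows that do not move let the fingers close. It gives the time, the measured TCP pose, the force, the opening and the grip force at its end, in the units of the state.
- read_state(): the state, without advancing time (a new reading comes with each control period).
- viewer.camera(name): name is "scene" or "top" or "wrist"; returns a dict with "pixels" (420x560x3 uint8, red, green, blue), "range_z" (420x560 float32, m along the optical axis (not along the pixel's ray), 0 where there is no reading), "fx", "fy", "cx", "cy" (pixels), "k1" (the pictures are not rectified: a ray, as slopes to the right and down, at radius r is drawn at 1 + k1 r^2 times it, then the intrinsics apply), "xyz" and "orientation" of the camera in the world. Camera axes: x right, y down, z forward; pixel columns grow to the right and rows downward; lengths in m; the calibration is good to about 2 mm. A picture is of the moment at which its call begins.
- r.close_job(): hands the job in; it is judged then, once.
The state is a dict: "time": time; "joint_positions": joint angles; "joint_vel": joint speeds; "joint_torque": joint torques, N m; "ee_pos": TCP position; "eef_rot": TCP orientation; "ft_force": force on the tool from outside, world axes, zero at the start; "torque": the same for the moment, N m; "width": finger opening in m; "grip_force": force on a finger pad.
Only numpy, scipy, OpenCV 4.12 (cv2) and the standard library are available. Lean on these libraries where they do the work, as an engineer would, in place of code of your own. Each camera call takes 0.05 s, during which the arm holds its last target. There are 200 camera calls.

TASK

Get the extraction for the sanding table running: with a fingertip, push the bar of the rotary selector on the fan controller round clockwise, click by click, to step 4 (the fourth mark after the off ring) without ever turning it past that step. Once it sits in step 4, press the raised flat start button fully in and let it come out again. Do not grip the selector between the fingers, do not press the mushroom stop button, and leave the things around the controller where they are.

Things in the scene. Friction and masses are not known exactly. Their poses are not given: they have to be found in the camera images.
- controller: Grey steel fan controller fixed to the bench, panel up: 154 x 264 mm (its x, y), 85 mm high; origin at the centre of its underside. Its +x points away from the worker. Selector axis at x 0, y +58 mm; start button at x +34, y -75; stop button at x -34, y -75.
- scale (a point): Centre, on the selector's axis 3 mm above the panel, of the fixed silvery plate (100 x 100 x 3 mm) with the dark marks, 40 degrees apart, clockwise: a small ring (off), then five bars that grow longer, steps 1 to 5. Directions anticlockwise from this frame's +x (the controller's +x): off at +100 degrees, step k at 100 - 40 k, so step 4 at -60 degrees.
- selector (a joint): Selector angle, rad, growing clockwise from above: 0 at off, 0.698 per step, step 4 at 2.793; end stops just beyond off and step 5. It starts in off, step 1 or step 2. A detent resists with about 0.1 Nm; pushed past half-way to the next step it jumps there by itself and stays. The pointer end points at 100 degrees minus this angle.
- selector_axis (a point): On the selector's axis, on top of its handle, 128 mm above the bench. The handle is a black upright bar 62 mm long (31 mm each side of the axis) and 15 mm thick; its flanks reach from 13 to 43 mm above the panel, over a round hub of 42 mm diameter with its top 13.5 mm above the panel. x runs along the bar to the pointer end, z is up.
- selector_nose (a point): Middle of the pointer end of the handle (the end with a white line on its top and end face), 31 mm from the axis, 28 mm above the panel.
- start_button (a joint): How far the start button is pressed, m: 0 out, 0.006 fully in. Spring return, about 1.5 N at first and 4.5 N fully in.
- start_top (a point): Centre of the top of the start button: a flat black round cap, 27 mm diameter, standing 14.5 mm above the panel and 9.5 mm above its steel bezel (37 mm diameter). Pressed straight down.
- stop_button (a joint): How far the stop button is pressed, m: 0 out, 0.006 fully in. The same spring.
- stop_top (a point): Centre of the top of the stop button: a black mushroom head, 40 mm diameter, standing 30 mm above the panel, 68 mm from the start button.
- sanding_block: Loose cork sanding block, 65 x 120 x 36 mm; origin at the centre of its underside. To be left alone.
- wax_tin: Loose round tin, 72 mm diameter, 60 mm high; origin at the centre of its underside. To be left alone.
- dust_brush: Loose bench brush, 220 mm long, lying along its x axis. To be left alone.

How it is judged:
On the way, in this order (a step that is already met when the one before it is completed fails the run):
1. the selector sits in step 4 (value of joint selector between 2.643 and 2.943 rad), for 0.3 s.
2. the start button is pressed fully in (value of joint start_button above 0.0045 m), for 0.05 s.
At the end, for the whole second after the job is handed in: The selector rests in step 4 (2.793 rad, within 0.15), the start button has been pressed and is out again, the stop button is out, and the block, tin and brush are within 25 mm of where they were (all of step 1 and value of joint each of start_button, stop_button below 0.0015 m and distance of each of sanding_block, wax_tin, dust_brush from where it was at the start of the episode below 0.025 m); the robot touches nothing.
It fails at once if the selector is turned past step 4 (value of joint selector above 3.05 rad).
It fails at once if the start button is pressed while the selector is not in step 4 (value of joint start_button above 0.003 m and not (value of joint selector between 2.643 and 2.943 rad)).
It fails at once if the stop button is pressed (value of joint stop_button above 0.003 m).
It fails at once if the selector is gripped (the fingers touch it on both sides at once) ((contact force between the fingers and selector_c0 above 1 N or contact force between the fingers and selector_c2 above 1 N) and (contact force between the fingers and selector_c1 above 1 N or contact force between the fingers and selector_c3 above 1 N)).
It fails at once if a bystander is moved or lifted (distance of any of sanding_block, wax_tin, dust_brush from where it was at the start of the episode above 0.025 m).
It also fails if it takes over 51 s, if anything falls off the work surface, if the arm or the gripper's body presses on something with over 40 N, if the wrist force passes 120 N, or if a joint passes its speed limit or range.

## Working session

There is one attempt and no reset: what is moved stays moved. The work goes in short steps, Python scripts to look and compute and a tool call to move; the robot and the scene stay as the last step left them, time stands still between calls to the robot, and variables do not carry over. Pictures are saved under pics/ and viewed, at most 10 in all, crops included, and the job is handed in when it is done.

Besides the shell and the picture viewer there is one more tool, called as name(argument=value, ...), one argument or row to a line, values as JSON. carry_out: Moves the arm, as the interface text tells. Its arguments: {"type":"object","properties":{"moves":{"type":"array","items":{"type":"array","items":{"type":"number"}}},"fingers":{"type":"number"},"force":{"type":"number"}},"required":["moves"]}

```bash
mkdir -p pics; cat > h.py <<'E'
import numpy as np, cv2
from scipy.spatial.transform import Rotation as R
from bench import read_state, viewer, r
def cap(n,f):
    c=viewer.camera(n); cv2.imwrite(f'pics/{f}.png',c['pixels'][:,:,::-1]); np.save(f'pics/{f}.npy',c,allow_pickle=True); return c
def load(f): return np.load(f'pics/{f}.npy',allow_pickle=True).item()
def ray(c,u,v):
    d=np.array([(u-c['cx'])/c['fx'],(v-c['cy'])/c['fy']]); s=d.copy()
    for _ in range(20): s=d/(1+c['k1']*(s@s))
    return R.from_quat(c['orientation']).apply([s[0],s[1],1])
def at_z(c,u,v,z):
    d=ray(c,u,v); o=np.array(c['xyz']); return o+d*(z-o[2])/d[2]
def depth(c,u,v): return np.array(c['xyz'])+ray(c,u,v)*c['range_z'][int(v),int(u)]
E
python3 - <<'E'
from h import *
s=read_state(); print(s['time'],s['ee_pos'],s['eef_rot'],r.finger_overhang)
a=cap('top','top0');b=cap('scene','scene0')
cv2.imwrite('pics/both.png',cv2.resize(np.hstack([a['pixels'],b['pixels']])[:,:,::-1],(800,300)))
print(a['xyz'],b['xyz'],a['fx'],a['orientation'])
E
```

```text
0.0 [ 0.14468431 -0.60765482  0.23573568] [ 9.93174397e-01  1.16636691e-01 -1.16495455e-04 -6.96586152e-04] 0.014
[0.47385213 0.16071126 0.96751425] [0.81746286 0.56662394 0.54647724] 439.4533330885913 [-0.70306835  0.70845372 -0.05216493  0.03266553]
```

View pics/top0.png

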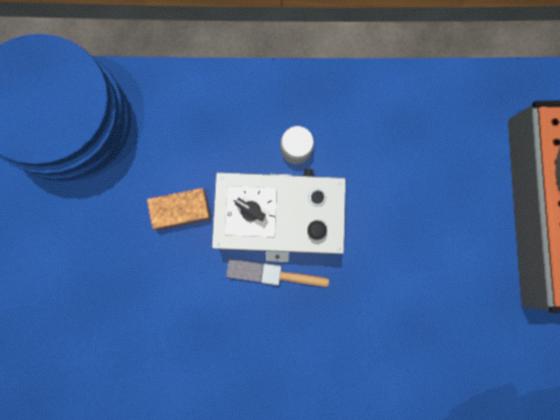

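View pics/scene0.png

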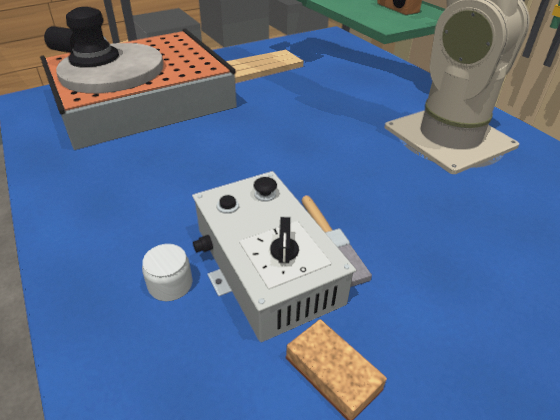

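The top view shows the controller at (280,213), selector about (251,212), start button (318,197), stop (317,230), tin (297,143), block (178,209) and brush (280,273). Next I'll enlarge the selector.

```bash
python3 - <<'E'
from h import *
a=load('top0')
cv2.imwrite('pics/crop.png',cv2.resize(a['pixels'][165:265,205:355,::-1],None,fx=5,fy=5,interpolation=cv2.INTER_CUBIC))
P=lambda n,u,v,z:print(n,at_z(a,u,v,z).round(4),depth(a,u,v).round(4))
P('start',318,197,.0995);P('stop',317,230,.115);P('sel',251,212,.128)
for n,u,v in [('TL',216.5,174.5),('TR',345,178.5),('BR',343,253),('BL',213.5,248)]:P(n,u,v,.085)
P('tin',297,143,.06)
E
```

```text
start [0.6148 0.0647 0.0995] [0.6153 0.0644 0.0964]
stop [0.5472 0.0696 0.115 ] [0.5475 0.0693 0.1114]
sel [0.5816 0.1976 0.128 ] [0.5821 0.1977 0.1242]
TL [0.6645 0.2694 0.085 ] [ 0.6834  0.2803 -0.0027]
TR [0.6553 0.007  0.085 ] [ 6.726e-01 -7.700e-03  5.000e-04]
BR [0.5031 0.015  0.085 ] [0.5058 0.0013 0.0019]
BL [0.5152 0.2741 0.085 ] [0.5151 0.2739 0.0866]
tin [0.7374 0.1029 0.06  ] [0.7378 0.1029 0.0588]
```

View pics/crop.png

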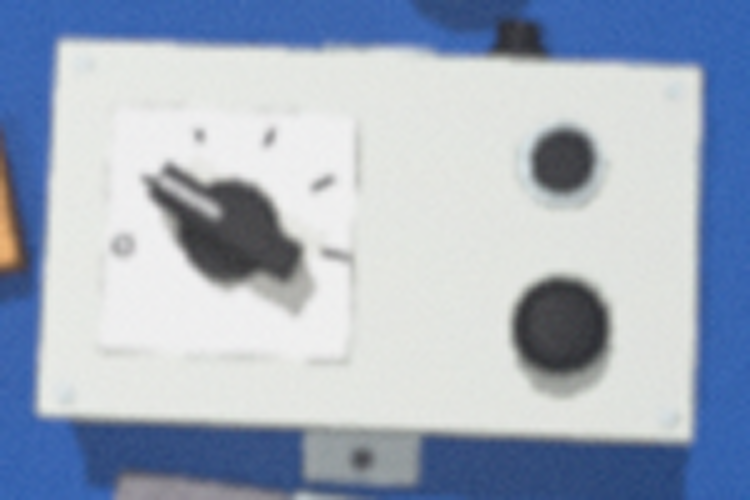

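The enlarged crop shows the pointer on step 1: off ring at (122,245), pointer mark (150,182), then steps 2 to 5 at (200,135), (268,137), (322,183) and (338,254). That leaves three clicks. I'll fit the controller pose and plan the approach.

```bash
cat >> h.py <<'E'
def rows(wps):
    """wps: list of (xyz, yaw_deg of tool x, n); tool down. prints tool-frame rows from current pose"""
    s=read_state(); p=np.array(s['ee_pos']); q=R.from_quat(s['eef_rot']); out=[]
    x=q.as_matrix()[:,0]; yaw=np.degrees(np.arctan2(x[1],x[0]))
    for t,y,n in wps:
        dp=(np.array(t)-p)/n; dy=((y-yaw+180)%360-180)/n
        for i in range(n):
            g=R.from_euler('z',yaw+i*dy,degrees=True)*R.from_quat([1,0,0,0])
            v=g.inv().apply(dp)/.04
            out.append([*np.round(v,2),0,0,round(-dy/8,2)])
        p=np.array(t,float); yaw+=dy*n
    for o in out: print([float(a) for a in o])
E
python3 - <<'E'
from h import *
a=load('top0')
w=lambda cu,cv,z: at_z(a,(cu+.5)/5-.5+205,(cv+.5)/5-.5+165,z)[:2]
hx,hy=.077,.132
M=[(58,38,.085,hx,hy),(703,66,.085,hx,-hy),(692,440,.085,-hx,-hy),(38,413,.085,-hx,hy),
(563,160,.0995,.034,-.075),(561,325,.115,-.034,-.075),
(113,104,.088,.05,.108),(356,118,.088,.05,.008),(349,360,.088,-.05,.008),(100,350,.088,-.05,.108)]
W=np.array([w(*m[:3]) for m in M]);C=np.array([m[3:] for m in M])
H=(C-C.mean(0)).T@(W-W.mean(0)); yaw=np.arctan2(H[0,1]-H[1,0],H[0,0]+H[1,1])
Rm=np.array([[np.cos(yaw),-np.sin(yaw)],[np.sin(yaw),np.cos(yaw)]]); t=W.mean(0)-Rm@C.mean(0)
print(np.degrees(yaw),t,((W-C@Rm.T-t)*1000).round(1).tolist())
for n,c in [('axis',(0,.058)),('start',(.034,-.075)),('stop',(-.034,-.075))]: print(n,Rm@c+t)
nose=w(164,176,.128); far=w(288,265,.128); print('bar',nose,far,(nose+far)/2,np.degrees(np.arctan2(*(nose-far)[::-1])))
for u,v in [(520,200),(550,130),(555,200),(550,300)]: print(u,v,depth(a,u,v).round(3))
rows([((.40,-.15,.235),60,15),((.54,.23,.235),147,13)])
E
```

```text
-2.8137198525274103 [0.58610751 0.14237362] [[-0.2, -0.3], [0.2, -0.2], [1.2, 0.7], [1.1, -1.3], [-0.8, 0.5], [-0.5, 0.9], [-0.0, -0.4], [-1.2, 1.1], [0.2, -0.3], [0.1, -0.7]]
axis [0.58895467 0.2003037 ]
start [0.61638485 0.06579502]
stop [0.54846683 0.06913307]
bar [0.60547438 0.22370691] [0.57065726 0.17611148] [0.58806582 0.1999092 ] 53.8136906617301
520 200 [ 0.617 -0.381  0.029]
550 130 [ 0.75  -0.411  0.099]
555 200 [ 0.606 -0.409  0.1  ]
550 300 [ 0.409 -0.384  0.097]
[0.59, -0.64, 0.0, 0.0, 0.0, -0.39]
[0.62, -0.61, 0.0, 0.0, 0.0, -0.39]
[0.66, -0.58, 0.0, 0.0, 0.0, -0.39]
[0.69, -0.54, 0.0, 0.0, 0.0, -0.39]
[0.72, -0.5, 0.0, 0.0, 0.0, -0.39]
[0.74, -0.46, 0.0, 0.0, 0.0, -0.39]
[0.77, -0.42, 0.0, 0.0, 0.0, -0.39]
[0.79, -0.38, 0.0, 0.0, 0.0, -0.39]
[0.81, -0.34, 0.0, 0.0, 0.0, -0.39]
[0.82, -0.29, 0.0, 0.0, 0.0, -0.39]
[0.84, -0.25, 0.0, 0.0, 0.0, -0.39]
[0.85, -0.2, 0.0, 0.0, 0.0, -0.39]
[0.86, -0.15, 0.0, 0.0, 0.0, -0.39]
[0.87, -0.11, 0.0, 0.0, 0.0, -0.39]
[0.87, -0.06, 0.0, 0.0, 0.0, -0.39]
[0.77, -0.13, 0.0, 0.0, 0.0, -0.84]
[0.78, -0.04, 0.0, 0.0, 0.0, -0.84]
[0.78, 0.05, 0.0, 0.0, 0.0, -0.84]
[0.77, 0.14, 0.0, 0.0, 0.0, -0.84]
[0.74, 0.23, 0.0, 0.0, 0.0, -0.84]
[0.71, 0.31, 0.0, 0.0, 0.0, -0.84]
[0.67, 0.39, 0.0, 0.0, 0.0, -0.84]
[0.62, 0.47, 0.0, 0.0, 0.0, -0.84]
[0.56, 0.54, 0.0, 0.0, 0.0, -0.84]
[0.5, 0.6, 0.0, 0.0, 0.0, -0.84]
[0.42, 0.65, 0.0, 0.0, 0.0, -0.84]
[0.34, 0.7, 0.0, 0.0, 0.0, -0.84]
[0.26, 0.73, 0.0, 0.0, 0.0, -0.84]
```

The fit is good to about 1 mm: axis (0.589,0.200), yaw -2.8°, start (0.616,0.066). I'll swing over now with the fingers closed.

carry_out(
  moves=[
    [0.59,-0.64,0,0,0,-0.4],
    [0.62,-0.61,0,0,0,-0.4],
    [0.66,-0.58,0,0,0,-0.4],
    [0.69,-0.54,0,0,0,-0.4],
    [0.72,-0.5,0,0,0,-0.4],
    [0.74,-0.46,0,0,0,-0.4],
    [0.77,-0.42,0,0,0,-0.4],
    [0.79,-0.38,0,0,0,-0.4],
    [0.81,-0.34,0,0,0,-0.4],
    [0.82,-0.29,0,0,0,-0.4],
    [0.84,-0.25,0,0,0,-0.4],
    [0.85,-0.2,0,0,0,-0.4],
    [0.86,-0.15,0,0,0,-0.4],
    [0.87,-0.1,0,0,0,-0.4],
    [0.87,-0.06,0,0,0,-0.4],
  ],
  fingers=0,
  force=20,
)

```text
time: 1.98
ee_pos: [0.3963, -0.1451, 0.2366]
eef_rot: [0.859, 0.512, -0.0, 0.0]
ft_force: [-0.1, -0.5, 0.3]
width: 0.0001
grip_force: 0.0
```

carry_out(
  moves=[
    [0.77,-0.13,0,0,0,-0.84],
    [0.78,-0.04,0,0,0,-0.84],
    [0.78,0.05,0,0,0,-0.84],
    [0.77,0.14,0,0,0,-0.84],
    [0.74,0.23,0,0,0,-0.84],
    [0.71,0.31,0,0,0,-0.84],
    [0.67,0.39,0,0,0,-0.84],
    [0.62,0.47,0,0,0,-0.84],
    [0.56,0.54,0,0,0,-0.84],
    [0.5,0.6,0,0,0,-0.84],
    [0.42,0.65,0,0,0,-0.84],
    [0.34,0.7,0,0,0,-0.84],
    [0.26,0.73,0,0,0,-0.84],
    [0,0,0,0,0,0],
  ],
)

```text
time: 3.72
ee_pos: [0.5242, 0.2395, 0.2363]
eef_rot: [0.266, 0.964, 0.001, -0.001]
ft_force: [0.3, -0.6, 0.5]
width: 0.0002
grip_force: 0.0
```

```bash
python3 - <<'E'
from h import *
c=cap('wrist','w1'); s=read_state()
ax=np.array([.589,.2003]);f=np.radians(57.2)
u=np.array([np.cos(f),np.sin(f)]);n=np.array([-u[1],u[0]])
for off in (.034,.018):
  p=ax+.022*u+off*n; print(off,p)
p=ax+.022*u+.034*n
rows([((*p,.20),147.2,3),((*p,.121),147.2,4)])
E
```

```text
0.034 [0.57233832 0.23721054]
0.018 [0.58578738 0.22854321]
[-0.34, 0.2, 0.3, 0.0, 0.0, 0.07]
[-0.34, 0.21, 0.3, 0.0, 0.0, 0.07]
[-0.34, 0.21, 0.3, 0.0, 0.0, 0.07]
[0.0, 0.0, 0.49, 0.0, 0.0, -0.0]
[0.0, 0.0, 0.49, 0.0, 0.0, -0.0]
[0.0, 0.0, 0.49, 0.0, 0.0, -0.0]
[0.0, 0.0, 0.49, 0.0, 0.0, -0.0]
```

View pics/w1.png

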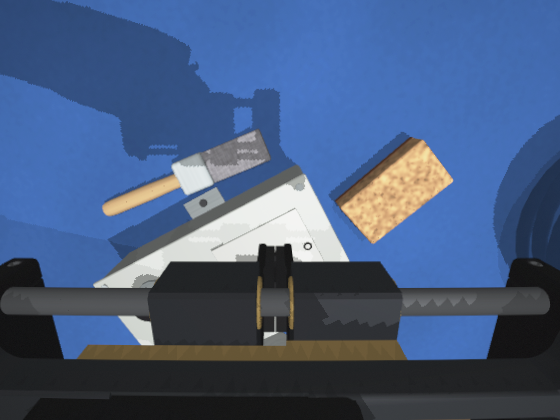

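The wrist view shows the off ring at (308,246), the brush and the block, with the handle hidden behind the gripper. I'll descend beside the bar's trailing flank.

carry_out(
  moves=[
    [-0.34,0.2,0.3,0,0,0.07],
    [-0.34,0.21,0.3,0,0,0.07],
    [-0.34,0.21,0.3,0,0,0.07],
    [0,0,0.49,0,0,0],
    [0,0,0.49,0,0,0],
    [0,0,0.49,0,0,0],
    [0,0,0.49,0,0,0],
    [0,0,0,0,0,0],
  ],
)

```text
time: 4.78
ee_pos: [0.5722, 0.235, 0.1203]
eef_rot: [0.283, 0.959, -0.001, -0.001]
ft_force: [-0.4, 0.3, 0.3]
width: 0.0007
grip_force: 0.0
```

```bash
cat >> h.py <<'E'
def tool_in_axis():
    s=read_state(); x=R.from_quat(s['eef_rot']).as_matrix()[:2,0]; yaw=np.degrees(np.arctan2(x[1],x[0]))
    d=np.array(s['ee_pos'])[:2]-[.589,.2003]; y=np.array([x[1],-x[0]])
    # bar angle (world) if front face touches the flank flat; expected at step k: 97.2-40k
    print('t',round(float(s['time']),2),'z',round(float(s['ee_pos'][2]),4),'along_y',round(d@y,4),'along_x',round(d@x,4),'phi',round(yaw-90,1),'F',np.round(s['ft_force'],1),'w',s['width'])
E
python3 -c "
from h import *
tool_in_axis()
c=cap('scene','s1'); cv2.imwrite('pics/s1c.png',cv2.resize(c['pixels'][150:340,180:400,::-1],None,fx=3,fy=3))"
```

```text
t 4.78 z 0.1203 along_y 0.02 along_x 0.033 phi 57.1 F [-0.4  0.3  0.3] w 0.0006840015902233993
```

View pics/s1c.png

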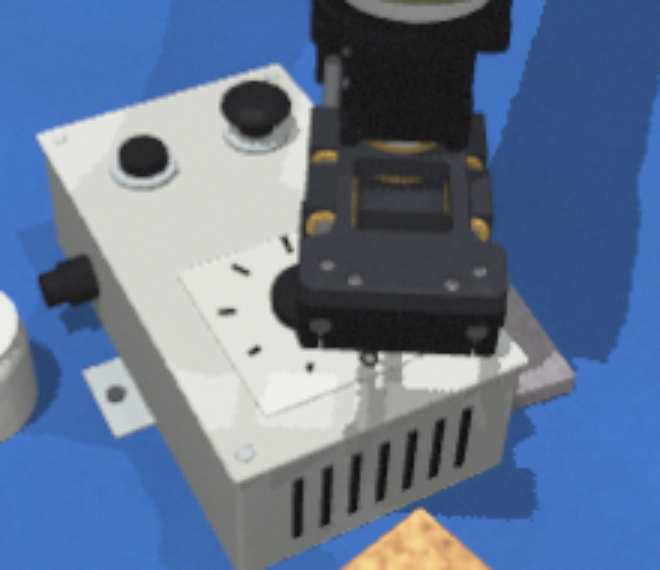

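The gripper hides the bar in this view. Its fingers are beside the selector, near the off ring at (370,357). I'll close up to the flank and turn one click.

carry_out(
  moves=[
    [-0.2,0,0,0,0,0],
    [-0.2,0,0,0,0,0],
    [0,0,0,0,0,0],
  ],
)

```text
time: 5.2
ee_pos: [0.5868, 0.2277, 0.1229]
eef_rot: [0.283, 0.959, 0.001, -0.0]
ft_force: [-4.7, 1.6, 4.3]
width: 0.0003
grip_force: 2.6
```

carry_out(
  moves=[
    [-0.037,0.028,0,0,0,0.5],
    [-0.037,0.028,0,0,0,0.5],
    [0,0,0,0,0,0],
  ],
)

```text
time: 5.58
ee_pos: [0.5902, 0.2281, 0.1228]
eef_rot: [0.349, 0.937, 0.001, -0.0]
ft_force: [-3.4, 3.7, 2.6]
width: 0.0007
grip_force: 2.5
```

carry_out(
  moves=[
    [-0.037,0.028,0,0,0,0.5],
    [-0.037,0.028,0,0,0,0.5],
    [0,0,0,0,0,0],
  ],
)

```text
time: 5.95
ee_pos: [0.5945, 0.2272, 0.1227]
eef_rot: [0.413, 0.911, 0.001, 0.0]
ft_force: [0.0, 2.1, 0.6]
width: 0.0002
grip_force: 1.1
```

```bash
python3 -c "
from h import *
tool_in_axis()"
```

```text
t 5.95 z 0.1227 along_y 0.0219 along_x 0.0166 phi 41.2 F [0.  2.1 0.6] w 0.00018548362304258997
```

carry_out(
  moves=[
    [-0.037,0.028,0,0,0,0.5],
    [-0.037,0.028,0,0,0,0.5],
    [0,0,0,0,0,0],
  ],
)

```text
time: 6.32
ee_pos: [0.5981, 0.2248, 0.1221]
eef_rot: [0.476, 0.879, -0.0, 0.0]
ft_force: [0.2, -0.7, 0.3]
width: 0.0003
grip_force: 0.0
```

carry_out(
  moves=[
    [-0.037,0.028,0,0,0,0.5],
    [-0.037,0.028,0,0,0,0.5],
    [0,0,0,0,0,0],
  ],
)

```text
time: 6.7
ee_pos: [0.601, 0.2242, 0.1221]
eef_rot: [0.536, 0.844, -0.0, 0.0]
ft_force: [-1.0, 0.7, -1.2]
width: 0.0004
grip_force: 0.3
```

carry_out(
  moves=[
    [-0.037,0.028,0,0,0,0.5],
    [-0.037,0.028,0,0,0,0.5],
    [0,0,0,0,0,0],
  ],
)

```text
time: 7.08
ee_pos: [0.6033, 0.2235, 0.122]
eef_rot: [0.593, 0.805, -0.0, -0.001]
ft_force: [-3.3, 2.7, 0.9]
width: 0.0007
grip_force: 2.0
```

carry_out(
  moves=[
    [-0.037,0.028,0,0,0,0.5],
    [-0.037,0.028,0,0,0,0.5],
    [0,0,0,0,0,0],
  ],
)

```text
time: 7.45
ee_pos: [0.6064, 0.2214, 0.122]
eef_rot: [0.648, 0.762, 0.0, -0.001]
ft_force: [-1.3, 2.9, -0.2]
width: 0.0004
grip_force: 2.2
```

```bash
python3 -c "
from h import *
tool_in_axis()"
```

```text
t 7.45 z 0.122 along_y 0.0206 along_x 0.018 phi 9.3 F [-1.3  2.9 -0.2] w 0.00043314035657464523
```

carry_out(
  moves=[
    [-0.037,0.028,0,0,0,0.5],
    [-0.037,0.028,0,0,0,0.5],
    [0,0,0,0,0,0],
  ],
)

```text
time: 7.82
ee_pos: [0.61, 0.2173, 0.1222]
eef_rot: [0.699, 0.715, 0.0, 0.0]
ft_force: [0.4, 0.1, 0.1]
width: 0.0005
grip_force: 0.0
```

carry_out(
  moves=[
    [-0.037,0.028,0,0,0,0.5],
    [-0.037,0.028,0,0,0,0.5],
    [0,0,0,0,0,0],
  ],
)

```text
time: 8.2
ee_pos: [0.6123, 0.2138, 0.1222]
eef_rot: [0.748, 0.664, -0.0, 0.001]
ft_force: [-0.7, -0.2, -0.8]
width: 0.0003
grip_force: 0.0
```

carry_out(
  moves=[
    [-0.037,0.028,0,0,0,0.5],
    [-0.037,0.028,0,0,0,0.5],
    [0,0,0,0,0,0],
  ],
)

```text
time: 8.57
ee_pos: [0.6136, 0.2116, 0.1222]
eef_rot: [0.792, 0.611, 0.0, -0.0]
ft_force: [-0.3, 2.7, -0.1]
width: 0.0007
grip_force: 0.9
```

carry_out(
  moves=[
    [-0.037,0.028,0,0,0,0.5],
    [-0.037,0.028,0,0,0,0.5],
    [0,0,0,0,0,0],
  ],
)

```text
time: 8.95
ee_pos: [0.6146, 0.2098, 0.1222]
eef_rot: [0.832, 0.554, 0.001, -0.001]
ft_force: [1.1, 6.6, -2.1]
width: 0.0006
grip_force: 3.1
```

```bash
python3 -c "
from h import *
tool_in_axis()"
```

```text
t 8.95 z 0.1222 along_y 0.02 along_x 0.0186 phi -22.7 F [ 1.1  6.6 -2.1] w 0.0005524022103257841
```

carry_out(
  moves=[
    [-0.037,0.028,0,0,0,0.5],
    [-0.037,0.028,0,0,0,0.5],
    [0,0,0,0,0,0],
  ],
)

```text
time: 9.32
ee_pos: [0.6158, 0.2057, 0.1222]
eef_rot: [0.869, 0.495, 0.001, -0.001]
ft_force: [1.1, 5.4, -2.1]
width: 0.0006
grip_force: 2.6
```

carry_out(
  moves=[
    [-0.037,0.028,0,0,0,0.5],
    [0,0,0,0,0,0],
  ],
)

```text
time: 9.57
ee_pos: [0.616, 0.2024, 0.1222]
eef_rot: [0.886, 0.464, 0.0, 0.0]
ft_force: [0.5, 0.2, -0.5]
width: 0.0004
grip_force: 0.1
```

carry_out(
  moves=[
    [-0.037,0.028,0,0,0,0.5],
    [0,0,0,0,0,0],
  ],
)

```text
time: 9.82
ee_pos: [0.6161, 0.1997, 0.1221]
eef_rot: [0.902, 0.432, -0.0, 0.0]
ft_force: [-0.7, 0.7, 0.1]
width: 0.0009
grip_force: 0.0
```

```bash
python3 -c "
from h import *
tool_in_axis()"
```

```text
t 9.82 z 0.1221 along_y 0.0215 along_x 0.0165 phi -38.8 F [-0.7  0.7  0.1] w 0.0008697112228958819
```

The force dropped away, so it looks like step 4. I'll back off, lift, move clear and check.

carry_out(
  moves=[
    [0.3,0,0,0,0,0],
    [0.3,0,0,0,0,0],
    [0,0,-0.7,0,0,0],
    [0,0,-0.7,0,0,0],
    [0,0,-0.6,0,0,0],
    [0,0,0,0,0,0],
  ],
)

```text
time: 10.58
ee_pos: [0.6322, 0.2206, 0.2041]
eef_rot: [0.902, 0.432, 0.002, -0.0]
ft_force: [0.2, 0.2, 0.2]
width: 0.0007
grip_force: 0.0
```

```bash
python3 -c "
from h import *
tool_in_axis()
rows([((.616,.066,.20),51,6)])"
```

```text
t 10.57 z 0.2041 along_y 0.0209 along_x 0.0429 phi -38.8 F [0.2 0.2 0.2] w 0.0007361192022137164
[-0.54, 0.35, 0.02, 0.0, 0.0, 0.0]
[-0.54, 0.35, 0.02, 0.0, 0.0, 0.0]
[-0.54, 0.35, 0.02, 0.0, 0.0, 0.0]
[-0.54, 0.35, 0.02, 0.0, 0.0, 0.0]
[-0.54, 0.35, 0.02, 0.0, 0.0, 0.0]
[-0.54, 0.35, 0.02, 0.0, 0.0, 0.0]
```

carry_out(
  moves=[
    [-0.54,0.35,0.02,0,0,0],
    [-0.54,0.35,0.02,0,0,0],
    [-0.54,0.35,0.02,0,0,0],
    [-0.54,0.35,0.02,0,0,0],
    [-0.54,0.35,0.02,0,0,0],
    [-0.54,0.35,0.02,0,0,0],
    [0,0,0,0,0,0],
  ],
)

```text
time: 11.45
ee_pos: [0.615, 0.0632, 0.1962]
eef_rot: [0.903, 0.43, -0.001, 0.0]
ft_force: [0.2, -0.3, 0.5]
width: 0.0002
grip_force: 0.0
```

```bash
python3 -c "
from h import *
a=cap('top','top2');b=cap('scene','s2')
A=cv2.resize(a['pixels'][160:270,200:360],(400,275));B=cv2.resize(b['pixels'][150:350,180:400],(400,364))
im=np.zeros((364,800,3),np.uint8);im[:275,:400]=A;im[:,400:]=B
cv2.imwrite('pics/c2.png',im[:,:,::-1])
rows([((.616,.066,.125),51,4)])"
```

```text
[0.0, 0.01, 0.45, 0.0, 0.0, 0.0]
[0.0, 0.01, 0.45, 0.0, 0.0, 0.0]
[0.0, 0.01, 0.45, 0.0, 0.0, 0.0]
[0.0, 0.01, 0.45, 0.0, 0.0, 0.0]
```

View pics/c2.png

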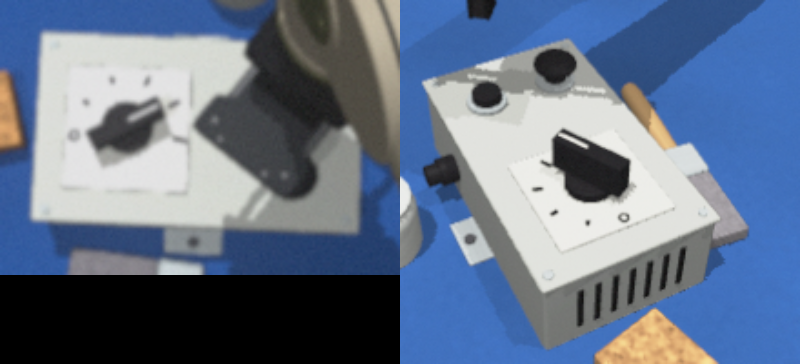

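The pointer (white line) sits on the step 4 mark at (170,103) in the left half, and the tip is above the start button. Now I'll press.

carry_out(
  moves=[
    [0,0.02,0.5,0,0,0],
    [0,0.02,0.5,0,0,0],
    [0,0.02,0.5,0,0,0],
    [0,0.01,0.4,0,0,0],
    [0,0,0,0,0,0],
  ],
)

```text
time: 12.18
ee_pos: [0.6164, 0.0637, 0.1196]
eef_rot: [0.902, 0.431, -0.001, -0.0]
ft_force: [0.2, 0.2, 0.4]
width: 0.0005
grip_force: 0.0
```

carry_out(
  moves=[
    [0,0,0.1,0,0,0],
    [0,0,0.1,0,0,0],
    [0,0,0.08,0,0,0],
    [0,0,0,0,0,0],
    [0,0,0,0,0,0],
  ],
)

```text
time: 12.8
ee_pos: [0.6176, 0.0639, 0.1107]
eef_rot: [0.902, 0.431, 0.001, 0.0]
ft_force: [1.4, -0.1, 3.4]
width: 0.0004
grip_force: 1.5
```

carry_out(
  moves=[
    [0,0,0.05,0,0,0],
    [0,0,0.05,0,0,0],
    [0,0,0,0,0,0],
  ],
)

```text
time: 13.18
ee_pos: [0.6177, 0.0639, 0.1078]
eef_rot: [0.902, 0.431, 0.001, 0.0]
ft_force: [-3.6, -0.9, 16.2]
width: 0.0007
grip_force: 8.2
```

carry_out(
  moves=[
    [0,0,0.05,0,0,0],
    [0,0,0.05,0,0,0],
    [0,0,0,0,0,0],
    [0,0,0,0,0,0],
  ],
)

```text
time: 13.68
ee_pos: [0.6179, 0.064, 0.1072]
eef_rot: [0.902, 0.431, 0.001, 0.001]
ft_force: [-17.6, -3.7, 43.9]
width: 0.0006
grip_force: 22.6
```

The button has bottomed out: 44 N, with no further travel. I'll release it.

carry_out(
  moves=[
    [0,0,-0.3,0,0,0],
    [0,0,-0.6,0,0,0],
    [0,0,-0.8,0,0,0],
    [0,0,-0.8,0,0,0],
    [0,0,-0.8,0,0,0],
    [0,0,0,0,0,0],
    [0,0,0,0,0,0],
  ],
)

```text
time: 14.55
ee_pos: [0.6166, 0.0636, 0.2329]
eef_rot: [0.902, 0.431, -0.001, -0.0]
ft_force: [-0.6, 0.3, -0.1]
width: 0.0001
grip_force: 0.0
```

```bash
python3 -c "
from h import *
tool_in_axis()
b=cap('scene','s3'); cv2.imwrite('pics/c3.png',cv2.resize(b['pixels'][150:350,120:400,::-1],None,fx=2.5,fy=2.5))"
```

```text
t 14.55 z 0.2329 along_y 0.1073 along_x -0.089 phi -38.9 F [-0.6  0.3 -0.1] w 8.093852815837534e-05
```

View pics/c3.png

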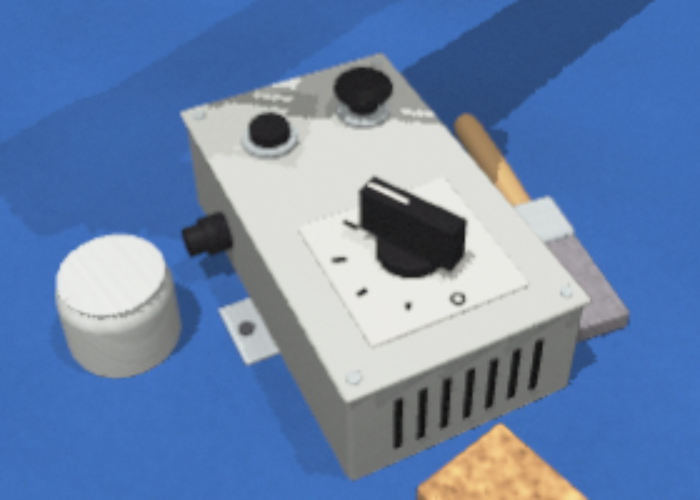

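The scene view shows the pointer over the step 4 mark at (350,224), the start button out at (268,130), the stop button untouched at (363,90), and the tin and brush in place. I'll hand it in.

```bash
python3 -c "
from bench import r
print(r.close_job())"
```

```text
the job is handed in; nothing more can be done
None
```

I pushed the selector from step 1 to step 4 with the closed fingertips, pressed the start button fully in and let it come out again, then handed the job in at about 14.6 s; `close_job()` gave no verdict.

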